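# Uncover the collecting pot and hold the drain plate out over it

## Robot

A 7-joint arm with a two-finger parallel gripper is mounted at the origin on the work surface. World frame = base frame: x ahead of the robot, y to its left, z up, the work surface at z = 0. Lengths are in m, angles in degrees, forces in N, time in s.
With the tool pointing down it reaches from about 0.425 to 0.875 m from the base axis. Payload 4.7 kg.
Tool frame: the origin (TCP) lies at the very end of the fingers, on their centre line; the grasp point (between the pads) lies env.hold_point_z behind it (env.hold_point_z is the distance from the TCP to the grasp point, in m); z points along the fingers, y is the line along which they close (so a half turn about z gives the same grasp; the last joint's range is limited). The gripper opens to 87 mm and grips with 3 to 60 N. Pads are 19 mm wide; open, the fingers measure 117 mm over their backs; the gripper's body (75 mm by 190 mm) begins 51 mm behind the grasp point.
Start: joints at [-64.567, 18.392, -4.016, 83.108, 1.295, 78.541, -3.26], TCP at [0.271, 0.591, 0.223] pointing down, gripper open.
Joint ranges: [-163.93, 163.93], [-17.29, 119.83], [-79.2, 71.16], [3.27, 140.29], [-89.18, 269.18], [5.43, 117.66], [-154.24, 154.24]. Speed limits (degrees/s): [147.25, 147.25, 180, 180, 180, 180, 180].

## Interface

Orientations are given as [roll, pitch, yaw] about the fixed x, y, z axes, in that order (R = Rz(yaw) Ry(pitch) Rx(roll)).
In Python, from cell import env gives the robot as it stands.
- The arm moves only by the shell command python3 -m jog 'ROWS' [FORCE]. ROWS is JSON, a list of rows, each an object with "dp": the shift along the tool's x, y, z in cm, a list of three; "twist": the turn about the tool's z in degrees; "fingers": the opening, from 0 (shut) to 1 (fully open). A call has 1 to 8 rows; each row is the pose to reach, as a shift and turn from the pose commanded when the call began, along the tool's axes at that moment; what a row does not reach only later rows make up. A row lasts 1/8 s, in which the tool goes at most 62.5 mm and 10.7 degrees, less where a joint would pass 70% of its speed; a pose out of reach is approached as far as the arm can. A call with a gripper value outside its range is refused whole. The fingers move at their own pace and stop on an object; FORCE is the grip in N (left out, the last holds). Time passes only in rows, so rows that repeat a pose let the fingers close. It gives the time, the measured TCP pose, the force, the opening and the grip force at its end, in the units of the state.
- env.get_obs(): the state, without advancing time (a new reading comes with each control period).
- env.read_camera(name): name is "scene" or "top" or "wrist"; returns a dict with "pixels" (384x512x3 uint8, blue, green, red), "depth" (384x512 float32, m along the optical axis (not along the pixel's ray), 0 where there is no reading), "fx", "fy", "cx", "cy" (pixels), "rvec" (rotation vector, rad) and "tvec" (3), from world to camera coordinates, as OpenCV has them. Camera axes: x right, y down, z forward; pixel columns grow to the right and rows downward; lengths in m; the calibration is good to about 2 mm. A picture is of the moment at which its call begins.
- env.sign_off(): hands the job in; it is judged then, once.
The state is a dict: "time_s": time; "qpos": joint angles; "joint_velocities": joint speeds; "effort": joint torques, N m; "tool_pos": TCP position; "tool_rot": TCP orientation; "force": force on the tool from outside, world axes, zero at the start; "wrist_torque": the same for the moment, N m; "grip_width": finger opening in m; "grasp_force": force on a finger pad.
Only numpy, scipy, OpenCV 4.12 (cv2) and the standard library are available. Lean on these libraries where they do the work, as an engineer would, in place of code of your own. Each camera call takes 0.05 s, during which the arm holds its last target. There are 200 camera calls.

## Task

Lift the lid off the steel pot by its knob and set it down, knob up, on the black rubber mat (set it down, do not drop it). Then, by its grip block, slide the aluminium plate straight out over the open pot until its outer edge lies in line with the two posts, square to them and midway between them. More than half the plate then hangs over, so never let it tip: keep it flat on the module's top, clear of pot and posts, and finish while still holding it there; leave everything else alone.

Things in the scene. Friction and masses are not known exactly. Their poses are not given: they have to be found in the camera images.
- module: Low white instrument module, a fixed box 180 (x) x 260 (y) x 100 mm high. Origin: centre of its underside on the bench; its +y axis points outward, towards the pot, and its outer top edge lies at y = +130, z = 100.
- station: Fixed station beyond the module's outer edge, same axes, centred on its line: base plate 180 x 135 x 6 mm, round steel pot (outer diameter 110, inner 100, rim 81 above bench), two upright steel posts (diameter 8, tops 128 above bench) at x = -75 and +75, y = 45. Origin: pot axis at bench level; +y points outward, away from the module.
- mark (a point): The mark: the point midway between the two posts, at the height of the module's top (100 mm above the bench); axes as the station's.
- lid: Loose steel pot lid, diameter 112, about 0.15 kg, on the pot at first. Origin: centre of its underside, z up. Lip (diameter 92) at z = 0 to 6 sits inside the pot, flange on the rim at z = 6 to 12, black knob (diameter 26) at z = 20 to 42. On the pot, the knob stands 17 mm above the board's underside and blocks the board's way.
- lid_knob (a point): Middle of the lid's knob, on its axis, 31 mm above the lid's origin (22 mm tall, diameter 26).
- board: Loose aluminium plate 100 (x) x 250 (y) x 8 mm, 0.4 to 0.65 kg, flat on the module's top, a little skewed, outer end (+y) overhanging slightly. Drain hole with steel collar (diameter 50, 12 high) at y = 80; upright black grip block at y = -97. Origin: centre of its underside. Centre of mass within 10 mm of its middle: let go at the mark, it tips down.
- board_edge (a point): Middle of the board's outer end edge, at its underside (board x = 0, y = +125, z = 0); axes as the board's.
- board_handle (a point): Grip point of the board's upright grip block: the block is 16 mm thick along the board's y, 60 wide along its x, and stands 42 above the plate's top (z = 8 to 50 in the board's frame); this point is on its middle at z = 33, that is 222 mm behind the outer edge.
- mat: Square black rubber mat, 150 x 150 x 4 mm, fixed flat on the bench to the robot's left. Origin: centre of its underside.
- reagent: Bystander, leave alone: brown glass jar with a cap, diameter 72, 130 high (mm). Origin: underside.
- beaker: Bystander, leave alone: small glass beaker, diameter 64, 75 high (mm). Origin: underside.
- vial: Bystander, leave alone: small glass vial, diameter 30, 55 high (mm). Origin: underside.
- spanner: Bystander, leave alone: steel spanner lying flat, about 12 mm high.
- spool: Bystander, leave alone: plastic ring spool, diameter 60, 22 high (mm). Origin: underside.
- dish: Bystander, leave alone: shallow white dish, diameter 90, 20 high (mm). Origin: underside.
- washbottle: Bystander, leave alone: white plastic bottle, diameter 66, 150 high (mm). Origin: underside.
There are look-alikes about, which are no part of the job. What is meant by the lid is not green, and is the smaller of those in its own colour.

How it is judged (in metres and radians):
On the way:
1. the lid lies knob up on the rubber mat, let go (horizontal distance between lid and mat below 0.05 m and z of lid in the frame of mat between 0 and 0.009 m and angle between lid's own z axis and vertical below 0.08 rad and contact force between the fingers and lid below 0.05 N and linear speed of lid below 0.02 m/s), for 0.2 s.
At the end, for the whole second after the job is handed in: Plate edge within 6 mm of the posts' line and 12 mm of midway, 4 deg of square, 2 deg of level, underside within 5 mm of the module top, at rest, not touching pot or posts, fingers on it with over 0.5 N; lid knob up on the mat, centres within 50 mm, let go, at rest (all of step 1 and y of board_edge in the frame of mark between -0.006 and 0.006 m and x of board_edge in the frame of mark between -0.012 and 0.012 m and angle between the y axis of board and the y axis of station, either way round below 0.07 rad and angle between board's own z axis and vertical below 0.035 rad and z of board in the frame of module between 0.095 and 0.105 m and linear speed of board below 0.01 m/s and contact force between the fingers and board above 0.5 N and contact force between board and station below 0.05 N); the arm keeps its last pose, push and grip.
It fails at once if the plate tips (over 5 degrees) or falls (angle between board's own z axis and vertical above 0.09 rad).
It fails at once if the lid is dropped (from more than about 25 mm) (contact force between the fingers and lid below 0.01 N and linear speed of lid above 0.7 m/s).
It fails at once if a bystander is moved by more than 30 mm (distance of any of reagent, beaker, vial, spanner, spool, dish, washbottle from where it was at the start of the episode above 0.03 m).
It also fails if it takes over 51 s, if anything falls off the work surface, if the arm or the gripper's body presses on something with over 40 N, if the wrist force passes 120 N, or if a joint passes its speed limit or range.

## Working session

There is one attempt and no reset: what is moved stays moved. The work goes in short steps, Python scripts to look and compute and a shell command to move; the robot and the scene stay as the last step left them, time stands still between calls to the robot, and variables do not carry over. Pictures are saved under pics/ and viewed, at most 11 in all, crops included, and the job is handed in when it is done.

```bash
ls; mkdir -p pics; cat > h.py <<'E'
from cell import env
import numpy as np, cv2
def cam(n):
    c=env.read_camera(n); c['R']=cv2.Rodrigues(np.array(c['rvec'],float))[0]; c['t']=np.array(c['tvec'],float).reshape(3); return c
def ray(c,uv):
    uv=np.atleast_2d(uv).astype(float)
    d=np.c_[(uv[:,0]-c['cx'])/c['fx'],(uv[:,1]-c['cy'])/c['fy'],np.ones(len(uv))]
    return -c['R'].T@c['t'], d@c['R']
def plane(c,uv,z):
    o,d=ray(c,uv); return o+d*((z-o[2])/d[:,2])[:,None]
def cloud(c):
    v,u=np.mgrid[:384,:512]; o,d=ray(c,np.c_[u.ravel(),v.ravel()])
    return (o+d*c['depth'].reshape(-1,1)).reshape(384,512,3)
E
python3 - <<'E'
from h import *
for n in('top','scene'):
    c=cam(n); cv2.imwrite(f'pics/{n}0.png',c['pixels']); np.savez(f'{n}0.npz',**c)
    print(n,c['fx'],c['t'],(-c['R'].T@c['t']).round(3))
print(env.get_obs(),env.hold_point_z)
E
```

```text
pics
top 496.76240875371514 [0.01817625 0.56055054 1.53897802] [0.425 0.03  1.582]
scene 370.1408868357729 [-0.42004727 -0.20525904  1.43490192] [ 1.125 -0.439  0.905]
{'time_s': 0.1, 'qpos': array([-64.56545191,  18.43445258,  -4.0151804 ,  83.16768803,
         1.29419751,  78.54248912,  -3.25965677]), 'joint_velocities': array([-0.10511263, -0.10959916, -0.04473088, -0.12361971,  0.02388572,
       -0.05170119,  0.00933672]), 'effort': array([-3.58761854e-04, -4.92571378e+01, -4.05850494e-01, -3.13396990e+01,
       -6.40678732e-02,  3.96350620e-02,  8.69436985e-05]), 'tool_pos': array([0.27069202, 0.59039877, 0.22157689]), 'tool_rot': array([-1.79900558e+02,  4.87313777e-03,  1.55374896e+02]), 'force': array([ 0.05860285, -0.38730356,  0.59484841]), 'wrist_torque': array([ 0.0110832 ,  0.01670661, -0.05880784]), 'grasp_force': 0.0, 'grip_width': 0.087066245249171} 0.0187
```

View pics/top0.png

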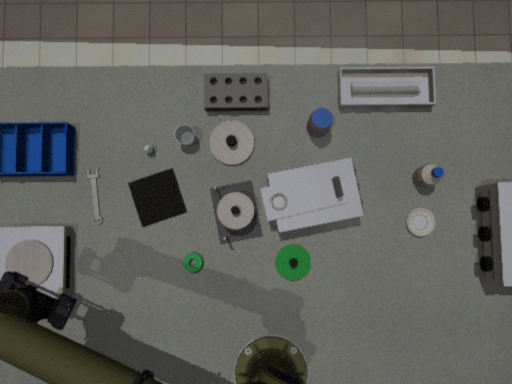

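View pics/scene0.png

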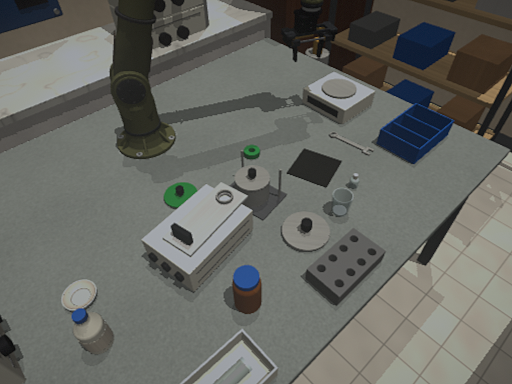

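The top view shows the lid on the pot at about (236,211), the bigger decoy lid at (232,142) and a green one at (293,262). The mat is at (158,197), the board's collar at (279,202), its grip block at (338,187). In the scene view the knob is at (252,173), the post tops near (241,152) and (281,172), and the grip block at (182,234).

```bash
cat >> h.py <<'E'
def tri(a,ua,b,ub):
    o1,d1=ray(a,ua);o2,d2=ray(b,ub);d1=d1[0];d2=d2[0]
    s=np.linalg.lstsq(np.c_[d1,-d2],o2-o1,rcond=None)[0]
    p,q=o1+s[0]*d1,o2+s[1]*d2
    return (p+q)/2,np.linalg.norm(p-q)
def darkblob(c,x0,x1,y0,y1,thr=60):
    g=c['pixels'].max(2); m=np.zeros_like(g); m[y0:y1,x0:x1]=(g[y0:y1,x0:x1]<thr)
    n,l,s,ce=cv2.connectedComponentsWithStats(m); i=1+s[1:,4].argmax(); return l==i,ce[i],s[i]
E
python3 - <<'E'
from h import *
T,S=cam('top'),cam('scene')
CT,CS=cloud(T),cloud(S)
np.set_printoptions(precision=4,suppress=True)
for nm,rt,rs in(('knob',(225,246,200,222),(244,260,164,182)),('handle',(328,348,172,202),(168,196,220,248)),('mat',(125,190,165,230),(285,345,145,190))):
    mt,ct,st=darkblob(T,*rt); ms,cs,ss=darkblob(S,*rs)
    print(nm,ct,st,cs,ss,'tri',tri(T,ct,S,cs))
    for m,C in((mt,CT),(ms,CS)):
        P=C[m]; print('  z pct',np.percentile(P[:,2],[5,50,95]),'xy med',np.median(P,0))
    if nm!='knob':
        r=cv2.minAreaRect(np.argwhere(mt)[:,::-1].astype(np.float32)); b=plane(T,cv2.boxPoints(r),np.percentile(CT[mt][:,2],50)); print('  box',b, b.mean(0))
# heights around workspace
for C,n in((CT,'T'),(CS,'S')):
    P=C.reshape(-1,3); 
    k=(P[:,2]>.1)&(P[:,2]<.14)&(P[:,0]>.35)&(P[:,0]<.62)&(P[:,1]>-.02)&(P[:,1]<.25)
    print(n,'posts?',P[k][:60][::3])
for lo,hi,n in((.095,.104,'module'),(.104,.113,'board')):
    m=((CT[...,2]>lo)&(CT[...,2]<hi)&(CT[...,0]>.35)&(CT[...,0]<.65)&(CT[...,1]>-.35)&(CT[...,1]<.06))
    m[:,:258]=0; print(n,m.sum(),CT[m][:,2].mean(),cv2.minAreaRect(CT[m][:,:2].astype(np.float32)))
# pot lid ring
m=((CT[...,2]>.07)&(CT[...,2]<.1)&(CT[...,1]>.02)&(CT[...,1]<.17)&(CT[...,0]>.4)&(CT[...,0]<.56)); P=CT[m]; print('lid',len(P),np.median(P[:,2]),cv2.minEnclosingCircle(P[:,:2].astype(np.float32)))
for n,c,b in(('t',T,(200,370,150,255)),('s',S,(140,300,140,290))):
    im=c['pixels'][b[2]:b[3],b[0]:b[1]]; k=4 if n=='t' else 4; cv2.imwrite(f'pics/crop_{n}.png',cv2.resize(im,None,fx=k,fy=k,interpolation=cv2.INTER_CUBIC))
E
```

```text
knob [235.1296 210.3148] [231 207   9   8  54] [251.5417 173.1806] [248 168   8  12  72] tri (array([0.4972, 0.1012, 0.1023]), np.float64(0.0019134840452642839))
  z pct [0.0902 0.1177 0.1229] xy med [0.4966 0.1    0.1177]
  z pct [0.0875 0.1119 0.118 ] xy med [0.5037 0.0973 0.1119]
handle [334.3333 182.8333] [334 181   2   4   6] [181.6255 234.1554] [171 224  22  21 251] tri (array([ 0.5696, -0.1975,  0.1349]), np.float64(0.011655143921367768))
  z pct [0.1359 0.1428 0.1516] xy med [ 0.5711 -0.1908  0.1428]
  z pct [0.1133 0.142  0.1515] xy med [ 0.5697 -0.204   0.142 ]
  box [[ 0.577  -0.1903  0.1428]
 [ 0.577  -0.1932  0.1428]
 [ 0.5682 -0.193   0.1428]
 [ 0.5682 -0.1901  0.1428]] [ 0.5726 -0.1916  0.1428]
mat [157.1108 197.3274] [ 129  169   58   58 2175] [314.1558 167.4891] [ 287  149   54   38 1194] tri (array([ 0.5463,  0.3545, -0.004 ]), np.float64(0.0009465822027379874))
  z pct [-0.0006  0.0054  0.0114] xy med [0.5457 0.3523 0.0054]
  z pct [0.0009 0.0041 0.007 ] xy med [0.5518 0.3479 0.0041]
  box [[0.5923 0.4472 0.0054]
 [0.639  0.3046 0.0054]
 [0.4977 0.2574 0.0054]
 [0.
[... 753 characters left out ...]
86 0.1317 0.1046]
 [0.4853 0.103  0.1152]
 [0.4941 0.1077 0.1182]
 [0.4885 0.0961 0.1177]
 [0.4932 0.1042 0.1156]
 [0.5012 0.1096 0.1177]
 [0.487  0.0932 0.1144]
 [0.496  0.0977 0.1176]
 [0.5015 0.1051 0.1166]
 [0.5647 0.159  0.1248]
 [0.4946 0.0946 0.1144]
 [0.5031 0.0995 0.1171]
 [0.51   0.1057 0.1178]
 [0.4956 0.0896 0.1141]]
module 2249 0.10053784476787334 ((0.5416911840438843, -0.1295672208070755), (0.18009640276432037, 0.2799893915653229), 10.587964057922363)
board 2581 0.10831926910907434 ((0.5403937101364136, -0.12390851974487305), (0.1784091591835022, 0.2851204574108124), 11.189801216125488)
lid 1019 0.0886665674317555 ((0.4851050078868866, 0.10654670000076294), 0.07058355212211609)
```

View pics/crop_t.png

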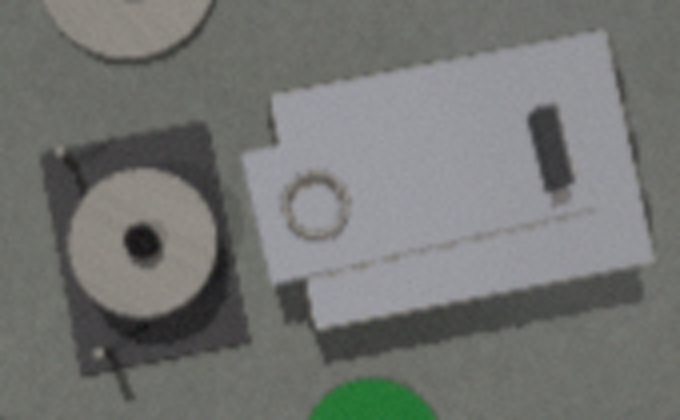

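View pics/crop_s.png

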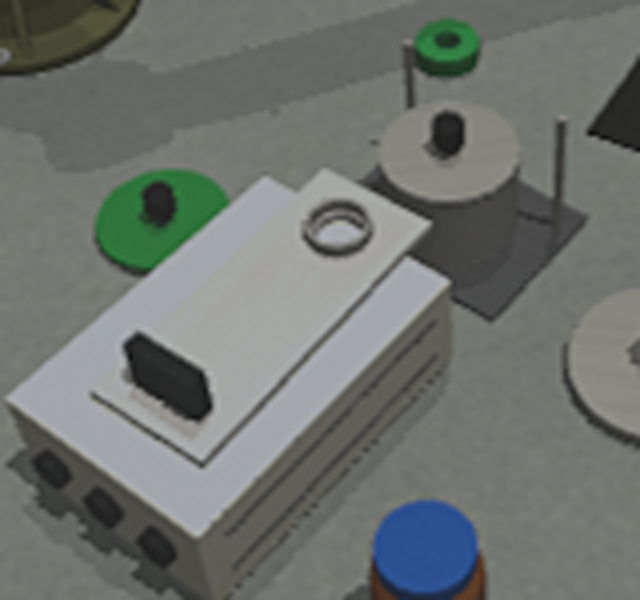

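The crops show the post tops at crop (60,153) and (100,352) in the top view, and (408,44) and (561,121) in the scene view. The module's corners are at crop (605,30), (275,93), (318,330) and (653,262). The grip block spans (545,105) to (558,192), and the board's outer edge runs from (243,155) to (273,282).

```bash
python3 - <<'E'
from h import *
np.set_printoptions(precision=4,suppress=True)
L=lambda f:dict(np.load(f))
T,S=L('top0.npz'),L('scene0.npz')
t=lambda *p:(np.array(p)+.5)/4-.5+np.array([200,150]); s=lambda *p:(np.array(p)+.5)/4-.5+np.array([140,140])
a=tri(T,t(60,153),S,s(561,121)); b=tri(T,t(100,352),S,s(408,44)); print('posts',a,b)
pa=plane(T,t(60,153),.128)[0];pb=plane(T,t(100,352),.128)[0]; pa2=plane(S,s(561,121),.128)[0];pb2=plane(S,s(408,44),.128)[0]
print(pa,pb,pa2,pb2)
for A,B in((pa,pb),(pa2,pb2)):
    d=(B-A)[:2]; print('mid',(A+B)[:2]/2,'len',np.linalg.norm(d),'yaw station x',np.degrees(np.arctan2(*(A-B)[:2][::-1])))
mod=np.vstack([plane(T,t(*p),.1) for p in((605,30),(275,93),(318,330),(653,262))]);print('module',mod,mod.mean(0))
for i in range(4):
    d=mod[(i+1)%4]-mod[i];print(np.linalg.norm(d),np.degrees(np.arctan2(d[1],d[0])))
e=np.vstack([plane(T,t(*p),.108) for p in((243,155),(273,282))]);d=e[0]-e[1];print('edge',e.mean(0),np.linalg.norm(d),np.degrees(np.arctan2(d[1],d[0])))
h=np.vstack([plane(T,t(*p),.15) for p in((545,105),(558,192))]);d=h[0]-h[1];print('handle',h.mean(0),np.linalg.norm(d),np.degrees(np.arctan2(d[1],d[0])))
print('handle tri',tri(T,t(551.5,148.5),S,s(168,358)))
print('knob plane',plane(T,[235.1,210.3],.112),plane(S,[251.5,173.2],.106), 'mat',plane(S,[314.16,167.49],.004))
from scipy.spatial.transform import Rotation as R
o=env.get_obs();print(R.from_euler('xyz',o['tool_rot'],degrees=True).as_matrix())
E
```

```text
posts (array([0.5627, 0.1598, 0.1234]), np.float64(0.001058408405278391)) (array([0.4169, 0.1314, 0.1264]), np.float64(0.0023474292438168064))
[0.5619 0.159  0.128 ] [0.4162 0.1303 0.128 ] [0.5663 0.1567 0.128 ] [0.419  0.1311 0.128 ]
mid [0.4891 0.1446] len 0.14855619651131677 yaw station x 11.121406141842668
mid [0.4927 0.1439] len 0.14954039778883518 yaw station x 9.833677447413192
module [[ 0.6534 -0.2496  0.1   ]
 [ 0.6081  0.      0.1   ]
 [ 0.4304 -0.0298  0.1   ]
 [ 0.4781 -0.2808  0.1   ]] [ 0.5425 -0.14    0.1   ]
0.2536566122990883 100.28720807720175
0.1802061802392917 -170.4876922009093
0.25552248644005493 -79.23733097261518
0.17807025116118416 10.100568297318372
edge [0.5135 0.014  0.108 ] 0.09704470756393903 12.61101382234013
handle [ 0.5594 -0.1989  0.15  ] 0.06393323443249249 7.088467327486988
handle tri (array([ 0.5605, -0.1981,  0.1463]), np.float64(0.003317490101235415))
knob plane [[0.4962 0.1001 0.112 ]] [[0.5006 0.0994 0.106 ]] mat [[0.5517 0.348  0.004 ]]
[[-0.9091  0.4167 -0.0004]
 [ 0.4167  0.9091 -0.0011]
 [-0.0001 -0.0012 -1.    ]]
```

```bash
cat > go.py <<'E'
import sys; from h import *
from scipy.spatial.transform import Rotation as R
def go(x,y,z,yaw=None):
    o=env.get_obs(); M=R.from_euler('xyz',o['tool_rot'],degrees=True).as_matrix()
    dp=M.T@(np.array([x,y,z])-o['tool_pos'])*100
    tw=0 if yaw is None else -((yaw-o['tool_rot'][2]+180)%360-180)
    print('dp cm',dp.round(2),'twist',round(tw,2),'pos',o['tool_pos'].round(4),'rot',o['tool_rot'].round(2),'t',round(o['time_s'],2))
if __name__=='__main__': go(*map(float,sys.argv[1:]))
E
python3 -m jog '[{"dp":[-41,-35,0],"twist":-37,"fingers":1},{"dp":[-41,-35,0],"twist":-37,"fingers":1},{"dp":[-41,-35,0],"twist":-37,"fingers":1},{"dp":[-41,-35,0],"twist":-37,"fingers":1},{"dp":[-41,-35,0],"twist":-37,"fingers":1},{"dp":[-41,-35,0],"twist":-37,"fingers":1},{"dp":[-41,-35,0],"twist":-37,"fingers":1},{"dp":[-41,-35,0],"twist":-37,"fingers":1}]' 20; python3 go.py 0.498 0.100 0.222 -169
```

```text
time_s: 1.2
tool_pos: [0.4804, 0.1385, 0.2228]
tool_rot: [180.0, 0.0, -167.6]
force: [0.5, 0.0, -0.2]
grip_width: 0.087
grasp_force: 0.0
dp cm [-0.89 -4.14  0.08] twist 1.38 pos [0.4804 0.1385 0.2228] rot [ 1.7998e+02  5.0000e-02 -1.6762e+02] t 1.2
```

```bash
python3 - <<'E'
from h import *
c=cam('wrist'); np.savez('w1.npz',**c); cv2.imwrite('pics/w1.png',c['pixels']); print((-c['R'].T@c['t']).round(3),c['R'][2].round(3),c['fx'])
E
```

```text
[0.404 0.121 0.385] [ 0.277  0.061 -0.959] 294.2274594417112
```

View pics/w1.png

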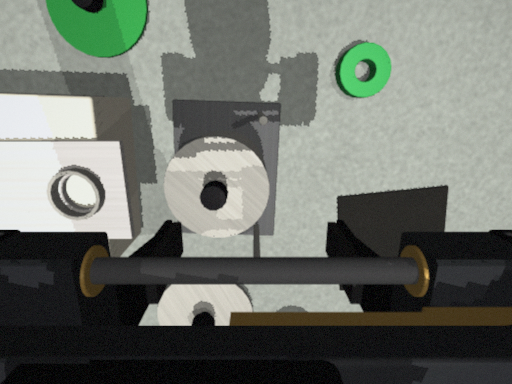

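The wrist view shows the knob at (213,194), the lid disc centred near (217,187), one post top at (263,120) and the collar at (76,193). The board's outer edge runs from (121,142) to (134,240).

```bash
python3 - <<'E'
from h import *
np.set_printoptions(precision=4,suppress=True)
c=dict(np.load('w1.npz')); C=cloud(c)
m,ce,s=darkblob(c,195,232,172,212,55); P=C[m]; print('knob',ce,s,np.percentile(P[:,2],[5,50,95]),plane(c,ce,.112))
k=(abs(C[...,2]-.087)<.006)&(C[...,0]>.4)&(C[...,0]<.6)&(C[...,1]>.02)&(C[...,1]<.18); k[240:]=0
P=C[k]; cn=cv2.findContours(k.astype(np.uint8),0,1)[0]; cn=max(cn,key=cv2.contourArea)[:,0]; q=plane(c,cn,.087)[:,:2]
print('lid',np.median(P[:,2]),cv2.minEnclosingCircle(q.astype(np.float32)))
A=np.c_[2*q,np.ones(len(q))];x=np.linalg.lstsq(A,(q**2).sum(1),rcond=None)[0];print('fit',x[:2],np.sqrt(x[2]+x[:2]@x[:2]))
print('post',plane(c,[263,119],.128))
E
python3 go.py 0.498 0.100 0.16 -169
```

```text
knob [213.6897 194.7504] [201 181  26  29 593] [0.1016 0.1168 0.118 ] [[0.4971 0.1018 0.112 ]]
lid 0.08707640734179278 ((0.4991866648197174, 0.1011151671409607), 0.05614433065056801)
fit [0.499  0.1012] 0.05528548439313315
post [[0.4161 0.132  0.128 ]]
dp cm [-0.78 -3.    6.31] twist 0.7 pos [0.4841 0.1281 0.2229] rot [-1.7967e+02  1.1000e-01 -1.6830e+02] t 1.25
```

```bash
python3 -m jog '[{"dp":[0,-3,0],"twist":0.7,"fingers":1},{"dp":[0,-3,0],"twist":0.7,"fingers":1},{"dp":[0,-3,0],"twist":0.7,"fingers":1}]' >/dev/null; python3 go.py 0.4985 0.101 0.092 -169.5
```

```text
dp cm [-1.   -1.37 13.05] twist 1.24 pos [0.486  0.1123 0.2225] rot [ 1.7996e+02 -1.0000e-02 -1.6826e+02] t 1.62
```

```bash
python3 -m jog '[{"dp":[-1,-1.37,5],"twist":1.2,"fingers":1},{"dp":[-1,-1.37,5],"twist":1.2,"fingers":1},{"dp":[-1,-1.37,7],"twist":1.2,"fingers":1},{"dp":[-1,-1.37,7],"twist":1.2,"fingers":1}]' ; python3 go.py 0.4985 0.101 0.092 -169.5
```

```text
time_s: 2.12
tool_pos: [0.4981, 0.1011, 0.1527]
tool_rot: [180.0, -0.1, -169.4]
force: [0.0, 0.4, 0.3]
grip_width: 0.0874
grasp_force: 0.0
dp cm [-0.05 -0.02  6.07] twist 0.1 pos [0.4981 0.1011 0.1527] rot [ 1.7998e+02 -8.0000e-02 -1.6940e+02] t 2.12
```

```bash
python3 -m jog '[{"dp":[0,0,3],"twist":0,"fingers":1},{"dp":[0,0,6],"twist":0,"fingers":1},{"dp":[0,0,6],"twist":0,"fingers":1},{"dp":[0,0,6],"twist":0,"fingers":0},{"dp":[0,0,6],"twist":0,"fingers":0},{"dp":[0,0,6],"twist":0,"fingers":0},{"dp":[0,0,6],"twist":0,"fingers":0},{"dp":[0,0,6],"twist":0,"fingers":0}]' 25
python3 -m jog '[{"dp":[0,0,0],"twist":0,"fingers":0},{"dp":[0,0,0],"twist":0,"fingers":0},{"dp":[0,0,-1],"twist":0,"fingers":0},{"dp":[0,0,-3],"twist":0,"fingers":0},{"dp":[0,0,-6],"twist":0,"fingers":0},{"dp":[0,0,-9],"twist":0,"fingers":0},{"dp":[0,0,-9],"twist":0,"fingers":0}]';python3 go.py 0.548 0.351 0.181; python3 - <<'E'
from h import *
c=cam('scene');cv2.imwrite('pics/s2.png',c['pixels'])
E
```

```text
time_s: 3.12
tool_pos: [0.4989, 0.0997, 0.0927]
tool_rot: [180.0, 0.0, -169.5]
force: [-0.1, -0.6, 0.3]
grip_width: 0.0446
grasp_force: 0.0
time_s: 4.0
tool_pos: [0.5007, 0.1, 0.1853]
tool_rot: [180.0, 0.3, -169.5]
force: [0.4, 0.6, -2.3]
grip_width: 0.0251
grasp_force: 25.0
dp cm [-9.21 23.82  0.5 ] twist 0 pos [0.5007 0.1    0.1853] rot [ 179.95    0.31 -169.53] t 4.0
```

View pics/s2.png

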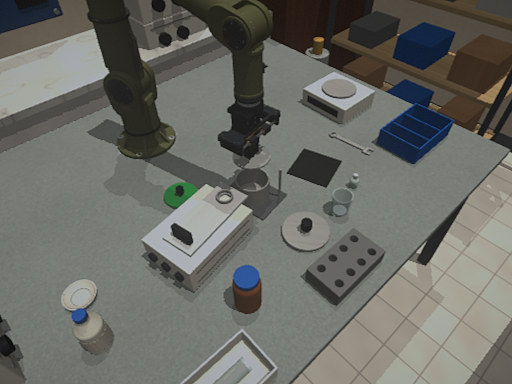

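The lid hangs from the gripper at (250,155), clear of the pot at (253,182), and the board is undisturbed. Next I carry it over the mat.

```bash
python3 -m jog '[{"dp":[-1,3,0],"twist":0,"fingers":0},{"dp":[-3,7,0],"twist":0,"fingers":0},{"dp":[-5,12,0],"twist":0,"fingers":0},{"dp":[-7,17,0],"twist":0,"fingers":0},{"dp":[-8.5,21.5,0],"twist":0,"fingers":0},{"dp":[-9.2,23.8,0],"twist":0,"fingers":0},{"dp":[-9.2,23.8,3],"twist":0,"fingers":0},{"dp":[-9.2,23.8,6],"twist":0,"fingers":0}]'
python3 -m jog '[{"dp":[0,0,0],"twist":0,"fingers":0},{"dp":[0,0,0],"twist":0,"fingers":0}]';python3 go.py 0.548 0.351 0.022
```

```text
time_s: 5.05
tool_pos: [0.5451, 0.3503, 0.1198]
tool_rot: [-179.9, -0.1, -169.5]
force: [0.1, -0.2, -1.4]
grip_width: 0.0256
grasp_force: 25.0
time_s: 5.3
tool_pos: [0.5462, 0.3504, 0.1228]
tool_rot: [-180.0, 0.0, -169.5]
force: [0.7, 0.1, -1.0]
grip_width: 0.0256
grasp_force: 25.0
dp cm [-0.18  0.02 10.08] twist 0 pos [0.5462 0.3504 0.1228] rot [-180.      0.   -169.53] t 5.3
```

```bash
python3 -m jog '[{"dp":[0,0,3],"twist":0,"fingers":0},{"dp":[0,0,6],"twist":0,"fingers":0},{"dp":[0,0,8.5],"twist":0,"fingers":0},{"dp":[0,0,9.5],"twist":0,"fingers":0},{"dp":[0,0,9.7],"twist":0,"fingers":0},{"dp":[0,0,9.8],"twist":0,"fingers":0},{"dp":[0,0,9.8],"twist":0,"fingers":0}]'
python3 -m jog '[{"dp":[0,0,0.1],"twist":0,"fingers":0},{"dp":[0,0,0.2],"twist":0,"fingers":0},{"dp":[0,0,0.2],"twist":0,"fingers":0}]'
```

```text
time_s: 6.18
tool_pos: [0.5468, 0.351, 0.0258]
tool_rot: [179.9, 0.1, -169.5]
force: [-0.0, 0.9, -1.9]
grip_width: 0.0256
grasp_force: 25.0
time_s: 6.55
tool_pos: [0.546, 0.3504, 0.0225]
tool_rot: [-180.0, -0.0, -169.5]
force: [-0.2, -0.0, -1.2]
grip_width: 0.025
grasp_force: 25.0
```

```bash
python3 -m jog '[{"dp":[0,0,0.1],"twist":0,"fingers":0},{"dp":[0,0,0.1],"twist":0,"fingers":0},{"dp":[0,0,0.2],"twist":0,"fingers":0},{"dp":[0,0,0.2],"twist":0,"fingers":0}]'
```

```text
time_s: 7.05
tool_pos: [0.5462, 0.3505, 0.0216]
tool_rot: [180.0, 0.0, -169.5]
force: [-3.0, -1.8, 6.1]
grip_width: 0.0255
grasp_force: 25.0
```

The 6 N upward force shows contact, so I release and rise.

```bash
python3 -m jog '[{"dp":[0,0,0],"twist":0,"fingers":0.6},{"dp":[0,0,0],"twist":0,"fingers":0.6},{"dp":[0,0,0],"twist":0,"fingers":0.6},{"dp":[0,0,0],"twist":0,"fingers":0.6},{"dp":[0,0,-3],"twist":0,"fingers":0.6},{"dp":[0,0,-9],"twist":0,"fingers":0.6},{"dp":[0,0,-15],"twist":0,"fingers":0.6},{"dp":[0,0,-18],"twist":0,"fingers":0.6}]'
python3 -m jog '[{"dp":[0,0,0],"twist":0,"fingers":0.6},{"dp":[0,0,0],"twist":0,"fingers":0.6}]'
python3 go.py 0.56 -0.1985 0.20 -168
python3 - <<'E'
from h import *
c=cam('top'); C=cloud(c)
m=((C[...,2]>.01)&(C[...,2]<.06)&(abs(C[...,0]-.547)<.08)&(abs(C[...,1]-.351)<.08)); print(m.sum(),np.median(C[m],0),[np.percentile(C[m][:,i],[1,99]) for i in(0,1,2)])
cv2.imwrite('pics/t3.png',c['pixels'])
E
```

```text
time_s: 8.05
tool_pos: [0.5475, 0.3513, 0.205]
tool_rot: [179.9, 0.3, -169.5]
force: [0.1, 1.0, -0.5]
grip_width: 0.0524
grasp_force: 0.0
time_s: 8.3
tool_pos: [0.5455, 0.3501, 0.1992]
tool_rot: [-180.0, -0.1, -169.5]
force: [0.2, -0.4, -0.6]
grip_width: 0.0518
grasp_force: 0.0
dp cm [ 8.550e+00 -5.421e+01 -2.000e-02] twist -1.52 pos [0.5455 0.3501 0.1992] rot [-1.7996e+02 -1.0000e-01 -1.6952e+02] t 8.3
455 [0.51953901 0.33815663 0.01704682] [array([0.47174981, 0.61357884]), array([0.28499089, 0.39414757]), array([0.01006157, 0.02588331])]
```

```bash
python3 -m jog '[{"dp":[1,-5,-1],"twist":0,"fingers":0.6},{"dp":[2,-11,-2],"twist":0,"fingers":0.6},{"dp":[3,-17,-2],"twist":0,"fingers":0.6},{"dp":[4,-23,-2],"twist":0,"fingers":0.6},{"dp":[5,-29,-2],"twist":0,"fingers":0.6},{"dp":[6,-35,-2],"twist":0,"fingers":0.6},{"dp":[7,-41,-2],"twist":0,"fingers":0.6},{"dp":[8,-47,-2],"twist":0,"fingers":0.6}]'
python3 -m jog '[{"dp":[0.3,-4,0],"twist":-1.5,"fingers":0.6},{"dp":[0.5,-7.2,0],"twist":-1.5,"fingers":0.6},{"dp":[0.5,-7.2,0],"twist":-1.5,"fingers":0.6},{"dp":[0.5,-7.2,0],"twist":-1.5,"fingers":0.6}]'
python3 go.py 0.56 -0.1985 0.20 -168
python3 - <<'E'
from h import *
c=cam('wrist'); np.savez('w2.npz',**c); cv2.imwrite('pics/w2.png',c['pixels'])
t=cam('top'); np.savez('t4.npz',**t)
E
```

```text
time_s: 9.35
tool_pos: [0.5518, -0.1279, 0.2189]
tool_rot: [180.0, -0.1, -169.5]
force: [1.0, 0.4, -0.4]
grip_width: 0.0523
grasp_force: 0.0
time_s: 9.85
tool_pos: [0.5606, -0.1967, 0.2192]
tool_rot: [179.9, -0.1, -168.0]
force: [-0.2, 0.5, -0.6]
grip_width: 0.0517
grasp_force: 0.0
dp cm [ 0.09 -0.16  1.92] twist 0.01 pos [ 0.5606 -0.1967  0.2192] rot [ 1.7991e+02 -1.1000e-01 -1.6799e+02] t 9.85
```

View pics/w2.png

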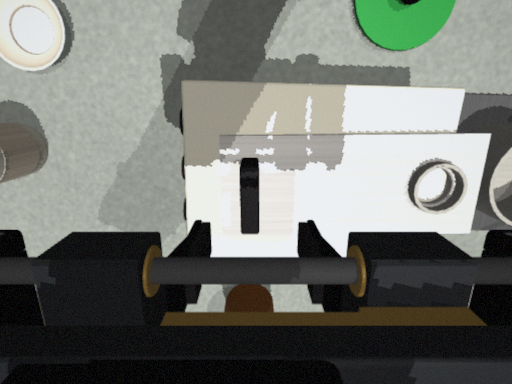

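The wrist view shows the grip block from about (250,160) to (250,232). The board's near edge lies at row 134, its outer edge runs from (489,133) to (473,234), and the module's near edge is at row 85.

```bash
python3 - <<'E'
from h import *
np.set_printoptions(precision=4,suppress=True)
c=dict(np.load('w2.npz')); C=cloud(c)
P=C[165:228,244:256]; print('block z',np.percentile(P[...,2],[5,50,95]))
m=(C[...,2]>.135)&(C[...,2]<.165); m[238:]=0; m[:150]=0; m[:,:225]=0; m[:,275:]=0
P=C[m]; print(len(P),P.mean(0),cv2.minAreaRect(P[:,:2].astype(np.float32)),np.percentile(P[:,2],[10,50,90]))
m,ce,s=darkblob(c,236,264,150,238,40); q=plane(c,cv2.boxPoints(cv2.minAreaRect(np.argwhere(m)[:,::-1].astype(np.float32))),.15);print('dark',ce,s,q.mean(0),q)
g=c['pixels'].min(2)
def fit(p,z): 
    q=plane(c,p,z)[:,:2]; v=cv2.fitLine(q.astype(np.float32),2,0,.01,.01).ravel(); return v,np.degrees(np.arctan2(v[1],v[0]))
near=np.array([[u,120+np.argmin(np.diff(c['pixels'][120:150,u].sum(1).astype(int)))+.5] for u in range(360,440)]); 
print('near edge z.108', near[::20], fit(near,.108))
outer=np.array([[465+np.argmin(np.diff(c['pixels'][v,465:500].sum(1).astype(int)))+.5,v] for v in range(145,230)]);print(outer[::20],fit(outer,.108))
mod=np.array([[u,70+np.argmax(np.diff(c['pixels'][70:100,u].sum(1).astype(int)))+.5] for u in range(360,450)]);print(mod[::20],fit(mod,.1))
mo=np.array([[440+np.argmin(np.diff(c['pixels'][v,440:475].sum(1).astype(int)))+.5,v] for v in range(94,128)]);print(mo[::10],fit(mo,.1))
t=dict(np.load('t4.npz')); D=cloud(t); m=((D[...,2]>.008)&(D[...,2]<.06)&(abs(D[...,0]-.547)<.08)&(abs(D[...,1]-.351)<.08))
P=D[m];print('lid',m.sum(),np.median(P,0),cv2.minEnclosingCircle(P[:,:2].astype(np.float32)),np.percentile(P[:,2],[5,95]))
E
```

```text
block z [0.1488 0.15   0.1511]
1368 [ 0.5598 -0.2015  0.1495] ((0.5623975396156311, -0.20106983184814453), (0.06004216894507408, 0.01587124541401863), 12.265888214111328) [0.1486 0.1499 0.1507]
dark [248.9001 193.4227] [240 158  19  75 951] [ 0.5581 -0.2016  0.15  ] [[ 0.5284 -0.2156  0.15  ]
 [ 0.5251 -0.202   0.15  ]
 [ 0.5876 -0.187   0.15  ]
 [ 0.5911 -0.2017  0.15  ]]
near edge z.108 [[360.  131.5]
 [380.  131.5]
 [400.  131.5]
 [420.  130.5]] (array([ 0.221 , -0.9753,  0.4812, -0.0774], dtype=float32), np.float32(-77.2325))
[[488.5 145. ]
 [484.5 165. ]
 [480.5 185. ]
 [475.5 205. ]
 [471.5 225. ]] (array([0.9763, 0.2166, 0.5163, 0.017 ], dtype=float32), np.float32(12.509367))
[[360.   84.5]
 [380.   85.5]
 [400.   85.5]
 [420.   87.5]
 [440.   87.5]] (array([ 0.1729, -0.9849,  0.4422, -0.0827], dtype=float32), np.float32(-80.041176))
[[464.5  94. ]
 [462.5 104. ]
 [459.5 114. ]
 [457.5 124. ]] (array([ 0.9834,  0.1817,  0.4516, -0.0243], dtype=float32), np.float32(10.466068))
lid 1262 [0.5449 0.348  0.0164] ((0.5447026491165161, 0.3473385274410248), 0.10212951898574829) [0.0086 0.0281]
```

```bash
python3 -m jog '[{"dp":[0,-0.45,0],"twist":-0.5,"fingers":0.6},{"dp":[0,-0.45,5],"twist":-0.5,"fingers":0.6},{"dp":[0,-0.45,5],"twist":-0.5,"fingers":0.6},{"dp":[0,-0.45,5],"twist":-0.5,"fingers":0.6}]'; python3 go.py 0.561 -0.2012 0.1135 -167.5
```

```text
time_s: 10.45
tool_pos: [0.5626, -0.2024, 0.1719]
tool_rot: [-180.0, 0.1, -167.5]
force: [-0.1, -0.3, -0.1]
grip_width: 0.0522
grasp_force: 0.0
dp cm [0.14 0.15 5.84] twist 0.01 pos [ 0.5626 -0.2024  0.1719] rot [-1.7997e+02  6.0000e-02 -1.6749e+02] t 10.45
```

```bash
python3 -m jog '[{"dp":[0.1,0.1,3],"twist":0,"fingers":0.6},{"dp":[0.1,0.1,5.3],"twist":0,"fingers":0.6},{"dp":[0.1,0.1,5.8],"twist":0,"fingers":0.6},{"dp":[0.1,0.1,5.8],"twist":0,"fingers":0.6},{"dp":[0.1,0.1,5.8],"twist":0,"fingers":0.6}]';  python3 go.py 0.561 -0.2012 0.1135 -167.5
```

```text
time_s: 11.08
tool_pos: [0.5619, -0.202, 0.1143]
tool_rot: [-179.9, 0.1, -167.5]
force: [0.2, -0.7, -0.3]
grip_width: 0.0518
grasp_force: 0.0
dp cm [0.07 0.1  0.07] twist -0.03 pos [ 0.5619 -0.202   0.1143] rot [-1.7994e+02  1.4000e-01 -1.6753e+02] t 11.07
```

```bash
python3 -m jog '[{"dp":[0,0.1,0],"twist":0,"fingers":0},{"dp":[0,0.1,0],"twist":0,"fingers":0},{"dp":[0,0.1,0],"twist":0,"fingers":0},{"dp":[0,0.1,0],"twist":0,"fingers":0},{"dp":[0,0.1,0],"twist":0,"fingers":0},{"dp":[0,0.1,0],"twist":0,"fingers":0},{"dp":[0,0.1,0],"twist":0,"fingers":0}]' 55
python3 -m jog '[{"dp":[0,0,0.1],"twist":0,"fingers":0},{"dp":[0,0,0.2],"twist":0,"fingers":0},{"dp":[0,0,0.2],"twist":0,"fingers":0},{"dp":[0,0,0.2],"twist":0,"fingers":0}]'; python3 - <<'E'
from go import *
a=np.radians(100.3); h=np.array([.4905,.145])-.222*np.array([np.cos(a),np.sin(a)]); print(h); go(h[0],h[1],env.get_obs()['tool_pos'][2],-169.7)
E
```

```text
time_s: 11.95
tool_pos: [0.5606, -0.2006, 0.1125]
tool_rot: [180.0, -0.0, -167.5]
force: [0.1, -1.0, -0.3]
grip_width: 0.0154
grasp_force: 55.0
time_s: 12.45
tool_pos: [0.5606, -0.2006, 0.1125]
tool_rot: [180.0, 0.0, -167.5]
force: [-4.3, 2.4, 10.5]
grip_width: 0.0158
grasp_force: 55.1
[ 0.53019409 -0.07342248]
dp cm [2.200e-01 1.308e+01 1.000e-02] twist 2.17 pos [ 0.5606 -0.2006  0.1125] rot [ 1.7996e+02  4.0000e-02 -1.6753e+02] t 12.45
```

```bash
python3 -m jog '[{"dp":[0,1,0],"twist":0.3,"fingers":0},{"dp":[0,2.5,0],"twist":0.6,"fingers":0},{"dp":[0,4,0],"twist":0.9,"fingers":0},{"dp":[0,5.5,0],"twist":1.2,"fingers":0},{"dp":[0.1,7,0],"twist":1.5,"fingers":0},{"dp":[0.1,8.5,0],"twist":1.8,"fingers":0},{"dp":[0.1,10,0],"twist":2.1,"fingers":0},{"dp":[0.1,10.5,0],"twist":2.2,"fingers":0}]'
python3 -m jog '[{"dp":[0,0,0],"twist":0,"fingers":0},{"dp":[0,0,0],"twist":0,"fingers":0},{"dp":[0,0,0],"twist":0,"fingers":0}]'
python3 go.py 0.5302 -0.0734 0.1125 -169.7
python3 - <<'E'
from h import *
for n in('top','wrist','scene'):
    c=cam(n); np.savez(f'{n}5.npz',**c)
    if n!='scene': cv2.imwrite(f'pics/{n}5.png',c['pixels'] if n=='wrist' else cv2.resize(c['pixels'][150:255,190:360],None,fx=4,fy=4,interpolation=cv2.INTER_CUBIC))
E
```

```text
time_s: 13.45
tool_pos: [0.5385, -0.1005, 0.1125]
tool_rot: [-179.8, 0.2, -169.8]
force: [1.3, -6.8, 5.6]
grip_width: 0.0153
grasp_force: 55.1
time_s: 13.82
tool_pos: [0.5385, -0.1, 0.1125]
tool_rot: [-179.9, 0.2, -169.8]
force: [-0.1, -2.5, 6.8]
grip_width: 0.0157
grasp_force: 55.0
dp cm [ 0.34  2.77 -0.01] twist -0.07 pos [ 0.5385 -0.1     0.1125] rot [-179.87    0.2  -169.77] t 13.82
```

View pics/wrist5.png

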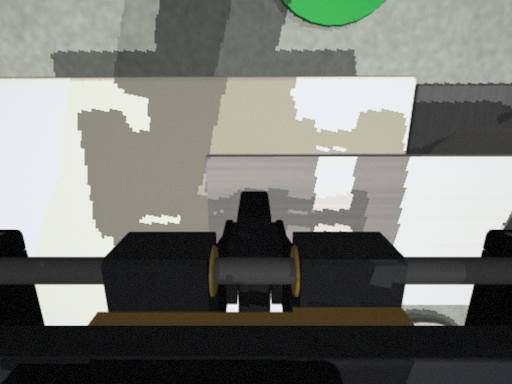

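View pics/top5.png

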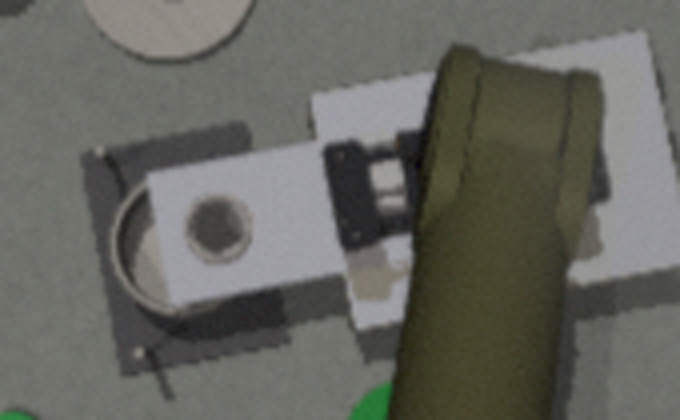

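The wrist view shows the board's near edge (row 155) almost parallel to the module's (row 78). In the top crop the post tops are at (100,152) and (140,352), and the board's outer edge runs from (148,173) to (174,306). The board is flat, clear of the posts, and short of their line.

```bash
cat > meas.py <<'E'
from h import *
import sys
np.set_printoptions(precision=4,suppress=True)
def proj(c,P): return cv2.projectPoints(np.atleast_2d(P).astype(float),np.array(c['rvec'],float),np.array(c['tvec'],float),np.array([[c['fx'],0,c['cx']],[0,c['fy'],c['cy']],[0,0,1]],float),None)[0][:,0]
def edge(c,guess,yaw,z=.108,half=.04,reach=.012):
    # sample brightness across the guessed edge on plane z, find falling step
    x=np.array([np.cos(yaw),np.sin(yaw)]);y=np.array([-x[1],x[0]]);g=cv2.cvtColor(c['pixels'],6).astype(np.float32)
    s=np.arange(-reach,reach,.0005);pts=[]
    for a in np.linspace(-half,half,33):
        q=guess+a*x+s[:,None]*y; uv=proj(c,np.c_[q,np.full(len(q),z)]).astype(np.float32)
        v=cv2.GaussianBlur(cv2.remap(g,uv[:,:1],uv[:,1:],1),(1,7),0).ravel(); d=np.gradient(v); i=np.abs(d).argmax()
        pts.append(q[i])
    pts=np.array(pts,np.float32);v=cv2.fitLine(pts,cv2.DIST_HUBER,0,.001,.01).ravel()
    d=v[:2]*np.sign(v[0]); r=(pts-v[2:])@[-d[1],d[0]]
    return v[2:],np.degrees(np.arctan2(d[1],d[0])),np.std(r)
def report(n,c,A,B,guess,yaw):
    A=plane(c,A,.128)[0,:2];B=plane(c,B,.128)[0,:2];x=(A-B)/np.linalg.norm(A-B);y=np.array([-x[1],x[0]]);M=(A+B)/2
    p,an,sd=edge(c,guess,yaw)
    print(n,'mid',M,'posts yaw',np.degrees(np.arctan2(x[1],x[0])),'edge pt',p,an,'sd',sd,'| edge y rel',(p-M)@y,'at mid-line',((p-M)@y)-((p-M)@x)*np.tan(np.radians(an)-np.arctan2(x[1],x[0])))
    return M,x,y
E
cat > m5.py <<'E'
from meas import *
from go import go
T,S=dict(np.load('top5.npz')),dict(np.load('scene5.npz'))
t=lambda *p:(np.array(p)+.5)/4-.5+np.array([190,150]); s=lambda *p:(np.array(p)+.5)/4-.5+np.array([140,140])
c0=plane(T,[t(148,173),t(174,306)],.108)[:,:2]; print('corners',c0,c0.mean(0))
M,x,y=report('top',T,t(100,152),t(140,352),c0.mean(0),np.radians(10.3)); print('centre x rel',(c0.mean(0)-M)@x)
report('scene',S,s(561,121),s(408,44),c0.mean(0),np.radians(10.3))
o=env.get_obs();p=o['tool_pos'][:2];a=np.radians(o['tool_rot'][2]-90);print('kinematic edge',p+.222*np.array([np.cos(a),np.sin(a)]))
im=S['pixels'][120:240,170:300];cv2.imwrite('pics/scene5c.png',cv2.resize(im,None,fx=5,fy=5,interpolation=cv2.INTER_CUBIC))
E
python3 m5.py
```

```text
corners [[0.5485 0.1251]
 [0.4496 0.1064]] [0.4991 0.1158]
top mid [0.4894 0.1446] posts yaw 11.066017238522054 edge pt [0.4931 0.1177] 10.593765 sd 0.0029384557 | edge y rel -0.027160928000339223 at mid-line -0.02717360559123377
centre x rel 0.003922014605342753
scene mid [0.4927 0.1439] posts yaw 9.833677447413192 edge pt [0.4956 0.1183] 10.07465 sd 0.0039658207 | edge y rel -0.025770569601478697 at mid-line -0.025764190100091042
kinematic edge [0.499  0.1185]
```

View pics/scene5c.png

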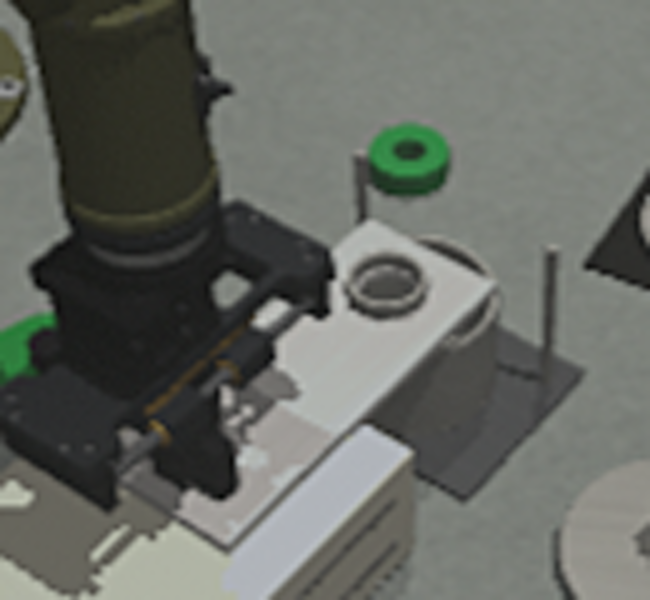

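The scene crop shows the board flat over the pot, its edge corners near (372,220) and (497,285), with the post tops still beyond at (360,155) and (551,247). Both views put the edge 26–27 mm short and about 4 mm towards +x.

```bash
python3 -m jog '[{"dp":[0.1,0.7,0.1],"twist":0,"fingers":0},{"dp":[0.2,1.4,0.1],"twist":0,"fingers":0},{"dp":[0.3,2,0.1],"twist":0,"fingers":0},{"dp":[0.3,2.4,0.1],"twist":0,"fingers":0},{"dp":[0.3,2.65,0.1],"twist":0,"fingers":0},{"dp":[0.3,2.65,0.1],"twist":0,"fingers":0},{"dp":[0.3,2.65,0.1],"twist":0,"fingers":0},{"dp":[0.3,2.65,0.1],"twist":0,"fingers":0}]' 60
python3 go.py 0.5302 -0.0734 0.1125 -169.7
python3 - <<'E'
from meas import *
for n in('top','scene'):
    c=cam(n); np.savez(f'{n}6.npz',**c)
T,S=dict(np.load('top6.npz')),dict(np.load('scene6.npz'))
t=lambda *p:(np.array(p)+.5)/4-.5+np.array([190,150]); s=lambda *p:(np.array(p)+.5)/4-.5+np.array([140,140])
g=np.array([.491,.144])
report('top',T,t(100,152),t(140,352),g,np.radians(10.3));report('scene',S,s(561,121),s(408,44),g,np.radians(10.3))
a=cv2.resize(T['pixels'][180:245,200:270],None,fx=5,fy=5,interpolation=2);b=cv2.resize(S['pixels'][145:210,225:300],None,fx=5,fy=5,interpolation=2)
cv2.imwrite('pics/ts6.png',np.hstack([a,b])); print(a.shape,b.shape)
C=cloud(T);m=(abs(C[...,2]-.108)<.02)&(np.hypot(C[...,0]-.493,C[...,1]-.12)<.02);print('z',np.median(C[m][:,2]))
E
```

```text
time_s: 14.98
tool_pos: [0.532, -0.0768, 0.1126]
tool_rot: [-179.7, 0.3, -169.8]
force: [1.6, -7.6, 10.1]
grip_width: 0.0158
grasp_force: 60.1
dp cm [0.11 0.36 0.  ] twist -0.15 pos [ 0.532  -0.0768  0.1126] rot [-179.7     0.33 -169.85] t 14.97
top mid [0.4894 0.1446] posts yaw 11.066017238522054 edge pt [0.5045 0.1439] 10.857517 sd 0.0019166095 | edge y rel -0.0035931822332414885 at mid-line -0.003539892708941191
scene mid [0.4927 0.1439] posts yaw 9.833677447413192 edge pt [0.485  0.1404] 10.137232 sd 0.00035494522 | edge y rel -0.0021413493428301977 at mid-line -0.002098467005352408
(325, 350, 3) (325, 375, 3)
z 0.1095564146562481
```

View pics/ts6.png

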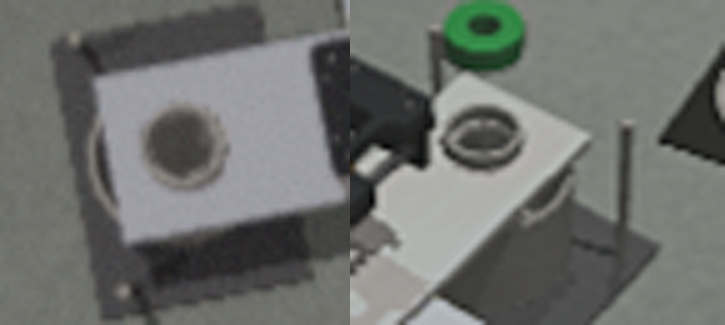

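The composite shows the edge corners in the top crop at (97,78) and (125,243), with the posts at (75,38) and (122,290). It is almost on the line and about 3 mm short.

```bash
python3 -m jog '[{"dp":[0.05,0.2,0],"twist":0,"fingers":0},{"dp":[0.1,0.4,0],"twist":0,"fingers":0},{"dp":[0.1,0.4,0],"twist":0,"fingers":0},{"dp":[0.1,0.4,0],"twist":0,"fingers":0},{"dp":[0.1,0.4,0],"twist":0,"fingers":0},{"dp":[0.1,0.4,0],"twist":0,"fingers":0}]' 60
cat > fin.py <<'E'
from meas import *
from go import go
T,S=cam('top'),cam('scene')
go(0.5302,-0.0734,0.1125,-169.7)
t=lambda *p:(np.array(p)+.5)/4-.5+np.array([190,150]); s=lambda *p:(np.array(p)+.5)/4-.5+np.array([140,140])
g=np.array([.491,.144])
M,x,y=report('top',T,t(100,152),t(140,352),g,np.radians(10.3));report('scene',S,s(561,121),s(408,44),g,np.radians(10.3))
C=cloud(T); m=(abs(C[...,2]-.108)<.005)&(abs((C[...,:2]-M)@y+.035)<.025)&(abs((C[...,:2]-M)@x)<.07)
q=(C[m][:,:2]-M)@x; print('x span',np.percentile(q,[.5,99.5]),np.percentile(q,[.5,99.5]).mean(),'z',C[m][:,2].mean())
P=C[m]; A=np.c_[P[:,:2]-P[:,:2].mean(0),np.ones(len(P))];n=np.linalg.lstsq(A,P[:,2],rcond=None)[0];print('tilt deg',np.degrees(np.hypot(n[0],n[1])))
k=(C[...,2]>.008)&(C[...,2]<.06)&(np.hypot(C[...,0]-.546,C[...,1]-.35)<.066); k2=k&(abs(C[...,2]-.016)<.004)
print('lid',cv2.minEnclosingCircle(C[k2][:,:2].astype(np.float32)),np.median(C[k2],0),C[k][:,2].max())
E
python3 fin.py
```

```text
time_s: 15.82
tool_pos: [0.5307, -0.0729, 0.1127]
tool_rot: [-179.7, 0.4, -169.8]
force: [1.4, -7.5, 10.4]
grip_width: 0.0153
grasp_force: 60.1
dp cm [ 0.05 -0.04  0.01] twist -0.14 pos [ 0.5307 -0.0729  0.1126] rot [-179.69    0.38 -169.84] t 15.93
top mid [0.4894 0.1446] posts yaw 11.066017238522054 edge pt [0.4972 0.1464] 10.427072 sd 0.0019407105 | edge y rel 0.0002467171041124366 at mid-line 0.0003353171719396888
scene mid [0.4927 0.1439] posts yaw 9.833677447413192 edge pt [0.4878 0.1446] 10.25438 sd 0.0042631305 | edge y rel 0.0014870203310797842 at mid-line 0.0015209687315426075
x span [-0.0474  0.0521] 0.002336654646537435 z 0.10858009191191485
tilt deg 1.2017341965766961
lid ((0.5475852489471436, 0.34310680627822876), 0.06249348446726799) [0.5458 0.3473 0.0167] 0.054674898301789066
```

The edge is within about 1.5 mm of the posts' line and 2 mm of midway. The plate is level, and the lid is flat on the mat. I hand the job in.

```bash
python3 -c "
from cell import env
print(env.sign_off())"
```

```text
the job is handed in; nothing more can be done
None
```

I handed the job in at about 16 s. The lid is knob up on the mat and let go. The plate is still held flat (last depth reading showed about 1° of tilt, limit 2°), its edge within about 1.5 mm of the posts' line and 2 mm of midway. The sign-off returned no verdict.

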